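# Shift the gear selector into fourth for inspection

## Robot

A 6-joint arm with a two-finger parallel gripper is mounted at the origin on the work surface. World frame = base frame: x ahead of the robot, y to its left, z up, the work surface at z = 0. Lengths are in mm, angles in rad, forces in N, time in s.
With the tool pointing down it reaches from about 250 to 725 mm from the base axis. Payload 4 kg.
Tool frame: the origin (TCP) lies at the very end of the fingers, on their centre line; the grasp point (between the pads) lies 19 mm behind it; z points along the fingers, y is the direction in which the jaws open and shut (so a half turn about z gives the same grasp; the last joint's range is limited). The gripper opens to 85 mm and grips with 20 to 120 N. Pads are 22 mm wide; open, the fingers measure 114 mm over their backs; the gripper's body (76 mm by 85 mm) begins 54 mm behind the grasp point. The pads swing forward as they close: fully open they stand 13 mm farther back than shut.
Start: joints at [-1.306, 0.241, 0.005, 1.335, 0, 1.571], TCP at [130.856, -482.572, 208.506] pointing down, gripper open.
Joint ranges: [-2.72, 2.72], [-1.05, 1.87], [-1.09, 1.28], [-1.99, 2.15], [-1.42, 1.44], [-3.14, 3.14]. Speed limits (rad/s): [2.79, 2.79, 3.14, 3.14, 3.14, 3.14].

## Interface

Orientations are given as a 3x3 rotation matrix whose columns are the frame's x, y, z axes.
In Python, from station import bot gives the robot as it stands. The module is installed in compiled form; this text tells all that it offers.
- The arm moves only by the tool jog_arm, never from a script. Its argument "deltas" is a list of rows, each an object with "dp": the shift along the tool's x, y, z in cm, a list of three; "roll": the turn about the tool's z in rad; "hand": the gripper command: -1 is shut, 1 is fully open, values between are in proportion. A call has exactly 8 rows; each row is the pose to reach, as a shift and turn from the pose commanded when the call began, along the tool's axes at that moment; what a row does not reach only later rows make up. A row lasts 1/10 s, in which the tool goes at most 50 mm and 8.59 degrees, less where a joint would pass 70% of its speed; a pose out of reach is approached as far as the arm can. A call with a gripper value outside its range is refused whole. The fingers move at their own pace and stop on an object; the grip force is fixed at half the most. Time passes only in rows, so rows that repeat a pose let the fingers close, or fill a call up. It gives the time, the measured TCP pose, the force and the opening at its end, in the units of the state.
- bot.get_state(): the state, without advancing time (a new reading comes with each control period).
- bot.snapshot(name): name is "scene" or "top" or "wrist"; returns a dict with "image" (400x640x3 uint8, blue, green, red), "depth" (400x640 float32, mm along the optical axis (not along the pixel's ray), 0 where there is no reading), "K" (3x3 intrinsics, pixels), "k1" (the pictures are not rectified: a ray, as slopes to the right and down, at radius r is drawn at 1 + k1 r^2 times it, then the intrinsics apply), "extrinsics" (4x4, takes a point from camera to world coordinates). Camera axes: x right, y down, z forward; pixel columns grow to the right and rows downward; lengths in mm; the calibration is good to about 2 mm. A picture is of the moment at which its call begins.
- bot.job_done(): hands the job in, once; it reports no verdict.
The state is a dict: "clock": time; "qpos": joint angles; "joint_velocities": joint speeds; "joint_torque": joint torques, N m; "eef_pos": TCP position; "tcp_rot": TCP orientation; "ft_force": force on the tool from outside, world axes, zero at the start; "moment": the same for the moment, N m; "gripper_width": finger opening in mm.
Only numpy, scipy, OpenCV 4.12 (cv2) and the standard library are available. Lean on these libraries where they do the work, as an engineer would, in place of code of your own. Each camera call takes 0.05 s, during which the arm holds its last target.

## Task

The gear selector bolted down on the granite inspection table is to be measured in fourth gear. With the fingertips push its lever by the knob through the gate: out to neutral if it stands in first or second, across, and fully home into fourth, which is the slot on the side away from the lone reverse slot and at the end away from the output rod; leave it there. Do not take the lever between the fingers, do not lift the reverse lock-out ring below the knob, and leave the setting ring, the angle plate and the dial indicator stand where they are.

Things in the scene. Friction and masses are not known exactly. Their poses are not given: they have to be found in the camera images.
- selector: Cast aluminium gear selector on a ground steel fixture plate (190 x 136 x 14 mm), fixed to the table. Origin on the table right under the lever's pivot; z up, x to its front end, y to its left side (first, second, reverse). Housing x -56 to 56, y -40 to 64 mm. Only lever, ring and knob stand above 131 mm. A black neutral switch with brass collar sticks out of the right side (-y), near the rear.
- output_rod (a point): Eye at the end of the 16 mm thick steel output rod that sticks out of the selector's front end: selector x = 126, y = 12 mm, 60 mm above the table. Fixed, axes as the selector's.
- gate (a point): Top of the level steel gate plate (127 mm high; x -50 to 50, y -36 to 62 mm) over the pivot, axes as the selector's. Slots 15 mm wide for the 12 mm shank: neutral channel along y at x = 0; 1-2 leg at y = 12.6 mm (first front, second rear); 3-4 leg at y = -12.6 mm (third front, fourth rear); lone reverse slot at y = 37.8 mm, front only. Legs end at x = +-32 mm.
- pivot (a point): Centre of the lever's universal joint, 45 mm above the table, fixed, axes as the selector's.
- fourth (a point): On top of the gate plate (127 mm high), where the lever's centre line comes to stand in fourth: selector x = -24.4, y = -12.6 mm. Fixed, axes as the selector's.
- knob (a point): Centre of the black knob on the lever, 158 mm from the pivot along the lever; its z runs up the lever. The knob is round, 42 mm across at this point, from 22 mm below it to 20 mm above, narrowing to 22 mm at top and bottom. The steel shank below is 12 mm thick. Upright, this point is 203 mm above the table; home in fourth 194 mm, at x = -47, y = -24 mm from the pivot in the selector's axes.
- shift (a joint): Lever angle along the slots (rad), -0.30 to 0.30: 0 neutral, positive leans to the front (+x; first, third), negative to the rear (second, fourth). Fully home in fourth it stops at -0.30. Stays where left; 3 to 5 N at the knob move it. Knob from pivot in selector axes: 0.158 m x (sin shift, -sin select cos shift, cos select cos shift). Moves only with select near -0.16 or 0.16.
- select (a joint): Lever angle across the gate (rad): it stops at -0.16 in the 1-2 leg (left, +y) and at 0.16 in the 3-4 leg (right, -y). Stays where left; 2 to 3 N at the knob move it. The gate walls are real: it crosses only with shift within about 0.02 of 0 (round land ends guide it in from a little more). Reverse is locked out: it goes no further left than the 1-2 leg.
- lift_ring (a joint): The flanged aluminium reverse lock-out ring round the shank just below the knob (30 mm wide, 35 to 48 mm below the knob's centre): how far it is lifted along the lever (m), 0 down on its seat to 0.012; a spring holds it down with 7.5 N or more. Stays down.
- setting_ring: Loose plain steel setting ring lying flat, 76 mm outside, 50 mm inside, 28 mm high; origin at the centre of its underside. Bystander.
- angle_plate: Loose small grey cast angle plate, foot 75 x 60 mm, upright web to 82 mm high; origin at the centre of its underside. Bystander.
- indicator: Loose dial indicator on a magnetic base, block 60 x 50 x 55 mm, steel post to 195 mm high, the dial reaching 75 mm to the block's -x; origin at the centre of the block's underside. Bystander.

How it is judged:
By the outcome, as a careful person would: the job done as asked, in the order asked, and still so for the second after the job is handed in, with the robot touching nothing.
It also fails if it takes over 61 s, if anything falls off the work surface, if the arm or the gripper's body presses on something with over 40 N, if the wrist force passes 120 N, or if a joint passes its speed limit or range.

## Working session

There is one attempt and no reset: what is moved stays moved. The work goes in short steps, Python scripts to look and compute and a tool call to move; the robot and the scene stay as the last step left them, time stands still between calls to the robot, and variables do not carry over. Pictures are saved under pics/ and viewed, and the job is handed in when it is done.

Besides the shell and the picture viewer there is one more tool, called after ">>>" by a JSON object that holds its "api" and its "payload". jog_arm: Moves the arm, as the interface text tells. Its arguments: {"type":"object","properties":{"deltas":{"type":"array","items":{"type":"object","properties":{"dp":{"type":"array","items":{"type":"number"}},"roll":{"type":"number"},"hand":{"type":"number"}}}}},"required":["deltas"]}

```bash
mkdir -p pics; cat > h.py <<'E'
import numpy as np, cv2
from station import bot
np.set_printoptions(suppress=True,precision=3)
def snap(name,fn):
    s=bot.snapshot(name); cv2.imwrite('pics/'+fn+'.png',s['image']); np.savez('pics/'+fn+'.npz',**{k:np.array(v) for k,v in s.items()}); return s
def cloud(s):
    K=np.array(s['K']);k1=float(s['k1']);d=np.array(s['depth']);h,w=d.shape
    u,v=np.meshgrid(np.arange(w),np.arange(h))
    p=np.stack([u,v],-1).reshape(-1,1,2).astype(np.float64)
    q=cv2.undistortPoints(p,K,np.array([k1,0,0,0.])).reshape(h,w,2)
    P=np.concatenate([q*d[...,None],d[...,None]],-1)
    E=np.array(s['extrinsics']); W=P@E[:3,:3].T+E[:3,3]; W[d<=0]=np.nan
    return W
E
python3 - <<'E'
from h import *
for n in ['scene','top','wrist']:
    s=snap(n,n+'0'); print(n,s['k1'],s['extrinsics'])
st=bot.get_state(); print(st)
E
```

```text
scene -0.11713548271824434 [[   0.8      0.334   -0.498 1247.083]
 [   0.599   -0.414    0.685 -942.812]
 [   0.023   -0.847   -0.532  875.594]
 [   0.       0.       0.       1.   ]]
top -0.03724250457457269 [[  -0.008   -0.987    0.159  417.972]
 [  -1.       0.007   -0.002   -8.677]
 [   0.001   -0.159   -0.987 1100.233]
 [   0.       0.       0.       1.   ]]
wrist -0.005316147970131282 [[   0.262   -0.916   -0.303  209.176]
 [  -0.965   -0.249   -0.081 -460.173]
 [  -0.001    0.313   -0.95   372.475]
 [   0.       0.       0.       1.   ]]
{'clock': 0.15, 'qpos': array([-1.306,  0.241,  0.004,  1.335,  0.   ,  1.571]), 'joint_velocities': array([ 0.002, -0.001,  0.003,  0.001, -0.   ,  0.002]), 'joint_torque': array([  0.   , -37.263,  25.264,   0.012,  -0.   ,  -0.   ]), 'eef_pos': array([ 130.721, -482.066,  207.794]), 'tcp_rot': array([[ 0.965,  0.262, -0.   ],
       [ 0.262, -0.965,  0.002],
       [ 0.   , -0.002, -1.   ]]), 'ft_force': array([-1.441,  0.247, -0.115]), 'moment': array([-0.023, -0.007,  0.054]), 'gripper_width': 85.07596166832299}
```

View pics/top0.png

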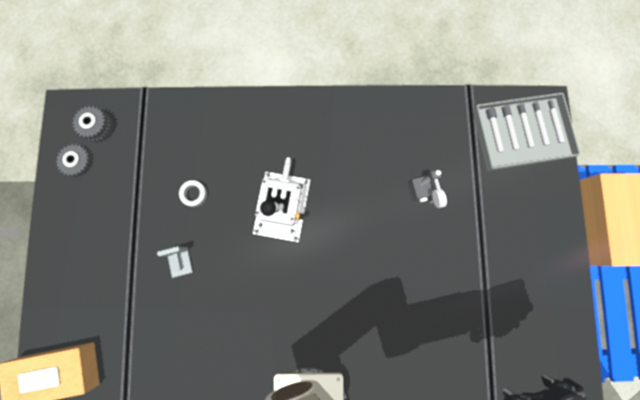

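View pics/scene0.png

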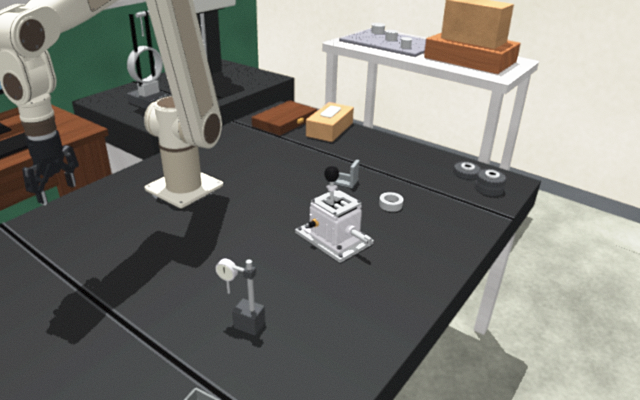

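```bash
python3 - <<'E'
from h import *
s=dict(np.load('pics/top0.npz')); W=cloud(s)
im=s['image'][140:260,230:330]; cv2.imwrite('pics/topz.png',cv2.resize(im,None,fx=5,fy=5,interpolation=cv2.INTER_CUBIC)[:600])
sub=W[140:260,230:330].reshape(-1,3); c=s['image'][140:260,230:330].reshape(-1,3)
z=sub[:,2]
print(np.histogram(z[np.isfinite(z)],bins=np.arange(-10,240,10)))
# plate z 8..20
def rect(m,n):
    p=sub[m][:,:2].astype(np.float32); print(n,m.sum(),cv2.minAreaRect(p),np.median(sub[m],0))
rect((z>7)&(z<20),'plate'); rect((z>115)&(z<136),'gate'); rect((z>165),'knob')
m=z>165; print(sub[m].min(0),sub[m].max(0)); k=c[m].mean(1)<60; print(sub[m][k].mean(0),k.sum())
rod=(z>45)&(z<80); print(sub[rod][:,0].max())
for x in range(440,640,10):
    mm=rod&(abs(sub[:,0]-x)<5); 
    if mm.any(): print(x,np.median(sub[mm],0),mm.sum())
s=dict(np.load('pics/scene0.npz'));cv2.imwrite('pics/scz.png',cv2.resize(s['image'][150:270,280:400],None,fx=5,fy=5,interpolation=cv2.INTER_CUBIC))
E
```

```text
(array([4656, 4289,  733,  364,   44,   13,   21,  119,  119,   19,   30,
        155,  318,  778,   49,    0,    0,   15,    0,    0,    7,   70,
        152,    1]), array([-10,   0,  10,  20,  30,  40,  50,  60,  70,  80,  90, 100, 110,
       120, 130, 140, 150, 160, 170, 180, 190, 200, 210, 220, 230]))
plate 759 ((606.2276000976562, 65.76521301269531), (160.1125030517578, 278.96905517578125), 71.10205078125) [517.444  56.848  14.1  ]
gate 884 ((571.3820190429688, 79.81718444824219), (104.48757934570312, 100.23656463623047), 79.25267791748047) [581.314  68.995 126.742]
knob 239 ((539.825439453125, 96.0857925415039), (39.74467849731445, 40.357913970947266), 0.15512029826641083) [539.292  95.183 212.403]
[519.956  75.932 165.389] [559.72  116.276 220.449]
[540.246  93.694 213.752] 150
704.7222358460988
510 [511.096  58.759  69.306] 20
520 [519.845 108.886  63.203] 21
530 [530.467  22.705  73.756] 32
540 [539.238  22.564  74.653] 23
550 [549.525  31.107  70.87 ] 2
560 [562.078  28.591  62.067] 4
570 [570.549  27.093  63.181] 2
580 [579.06   23.107  63.919] 5
590 [592.567  22.882  60.413] 3
600 [602.601  20.209  68.757] 3
610 [605.375  17.298  53.5  ] 1
630 [633.808  62.165  73.482] 15
```

View pics/topz.png

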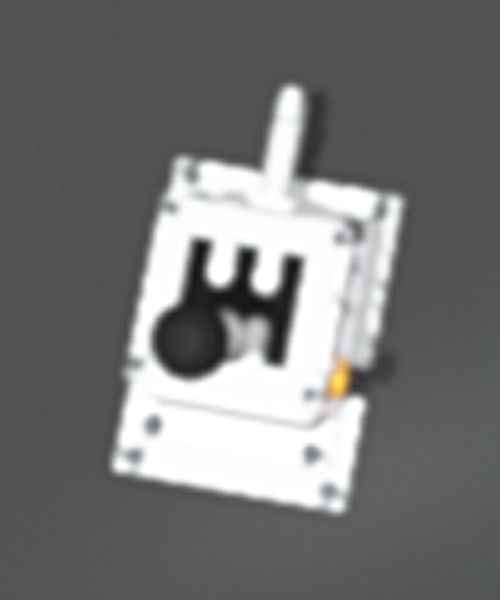

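View pics/scz.png

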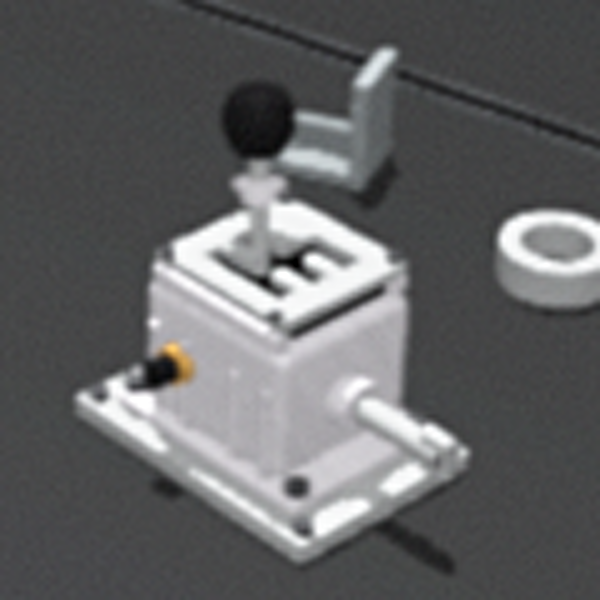

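```bash
cat >> h.py <<'E'
def ray(s,uv,z):
    K=np.array(s['K']);E=np.array(s['extrinsics'])
    q=cv2.undistortPoints(np.array(uv,float).reshape(-1,1,2),K,np.array([float(s['k1']),0,0,0.])).reshape(-1,2)
    d=np.c_[q,np.ones(len(q))]@E[:3,:3].T; o=E[:3,3]
    return o+d*((z-o[2])/d[:,2])[:,None]
def proj(s,P):
    K=np.array(s['K']);Ei=np.linalg.inv(np.array(s['extrinsics']))
    return cv2.projectPoints(np.asarray(P,float),cv2.Rodrigues(Ei[:3,:3])[0],Ei[:3,3],K,np.array([float(s['k1']),0,0,0.]))[0].reshape(-1,2)
E
python3 - <<'E'
from h import *
s=dict(np.load('pics/top0.npz'))
f=lambda l:[[230+x/5-.4,140+y/5-.4] for x,y in l]
p=ray(s,f([(183,157),(404,200),(343,512),(113,470)]),14)[:,:2]
print(p,p.mean(0),np.linalg.norm(p[0]-p[3]),np.linalg.norm(p[0]-p[1]),[np.arctan2(*(p[i]-p[j])[::-1]) for i,j in((0,3),(1,2))])
# slots at z=127: ends of 3-4 leg
q=ray(s,f([(295,255),(276,364),(198,238),(247,247)]),127)[:,:2];print(q)
d=q[0]-q[1];print(np.linalg.norm(d),np.arctan2(d[1],d[0]),q[:2].mean(0))
print('rod',ray(s,f([(292,88)]),68))
for n,uv,z in (('ring',(192,193),28),('angle',(178,260),20),('ind',(425,190),55)): print(n,ray(s,[uv],z))
E
```

```text
[[677.682 123.2  ]
 [650.118 -10.12 ]
 [463.785  26.999]
 [489.275 162.251]] [570.215  75.582] 192.41065420382813 136.1400465452914 [np.float64(-0.20437206379758477), np.float64(-0.19663249775398808)]
[[596.28   48.718]
 [537.492  58.703]
 [605.962 100.875]
 [600.841  74.5  ]]
59.629997672976145 -0.16825411399571782 [566.886  53.71 ]
rod [[705.152  54.149  68.   ]]
ring [[609.421 340.906  28.   ]]
angle [[413.536 376.235  20.   ]]
ind [[ 608.368 -341.24    55.   ]]
```

>>> {"api": "jog_arm", "payload": {"deltas": [{"dp":[3,-3,-2],"roll":-0.07,"hand":-1},{"dp":[6,-6,-4],"roll":-0.14,"hand":-1},{"dp":[9,-9,-6],"roll":-0.21,"hand":-1},{"dp":[12,-12,-7],"roll":-0.28,"hand":-1},{"dp":[15,-15,-7],"roll":-0.35,"hand":-1},{"dp":[18,-18,-7],"roll":-0.42,"hand":-1},{"dp":[21,-21,-7],"roll":-0.49,"hand":-1},{"dp":[24,-24,-7],"roll":-0.55,"hand":-1}]}}

```text
clock: 0.95
eef_pos: [300.0, -186.5, 278.5]
tcp_rot: [[0.684, 0.729, 0.0], [0.729, -0.684, -0.0], [0.0, 0.0, -1.0]]
ft_force: [0.7, 0.4, 1.0]
gripper_width: 0.0
```

```bash
cat >> h.py <<'E'
YAW=-0.198; O=np.array([568.5,65.5])
def w(sx,sy):
    c,s=np.cos(YAW),np.sin(YAW); return O+np.array([c*sx-s*sy,s*sx+c*sy])
def sel(p):
    c,s=np.cos(YAW),np.sin(YAW); d=np.asarray(p)[:2]-O; return np.array([c*d[0]+s*d[1],-s*d[0]+c*d[1]])
def plan(sx,sy,z):
    st=bot.get_state(); t=np.r_[w(sx,sy),z]; R=np.array(st['tcp_rot'])
    yaw=np.arctan2(R[1,0],R[0,0]); print('clk',st['clock'],'tcp',st['eef_pos'],'sel',sel(st['eef_pos']),'F',st['ft_force'],'q',st['qpos'])
    print('dp cm',R.T@(t-st['eef_pos'])/10,'roll',-(YAW+np.pi/2-yaw))
E
python3 -c "
from h import *
plan(-100,24,260)"
```

```text
clk 0.95 tcp [ 300.031 -186.523  278.491] sel [-213.649 -299.91 ] F [0.655 0.406 0.992] q [-0.556 -0.076 -0.164  1.483  0.     1.768]
dp cm [33.511 -7.438  1.851] roll -0.5558466022562568
```

>>> {"api": "jog_arm", "payload": {"deltas": [{"dp":[4.2,-0.9,0],"roll":-0.07,"hand":-1},{"dp":[8.4,-1.9,0],"roll":-0.14,"hand":-1},{"dp":[12.6,-2.8,0],"roll":-0.21,"hand":-1},{"dp":[16.8,-3.7,0],"roll":-0.28,"hand":-1},{"dp":[21,-4.6,0],"roll":-0.35,"hand":-1},{"dp":[25.2,-5.6,0],"roll":-0.42,"hand":-1},{"dp":[29.4,-6.5,0],"roll":-0.49,"hand":-1},{"dp":[33.5,-7.4,0],"roll":-0.556,"hand":-1}]}}

```text
clock: 1.75
eef_pos: [476.1, 108.2, 278.2]
tcp_rot: [[0.195, 0.981, -0.0], [0.981, -0.195, -0.0], [-0.0, -0.0, -1.0]]
ft_force: [1.0, -1.1, 0.1]
gripper_width: -0.0
```

```bash
python3 - <<'E'
from h import *
plan(-100,24,183)
for n in ('wrist','top'):
    s=snap(n,n+'1')
    cv2.imwrite(f'pics/{n}1z.png',s['image'] if n=='wrist' else cv2.resize(s['image'][140:260,230:330],None,fx=5,fy=5,interpolation=cv2.INTER_CUBIC))
E
```

```text
clk 1.75 tcp [476.117 108.194 278.213] sel [-98.976  23.688] F [ 0.99  -1.081  0.115] q [ 0.224  0.199  0.131  1.504 -0.     1.991]
dp cm [ 0.034 -0.1    9.521] roll 0.0014576027433768068
```

View pics/wrist1z.png

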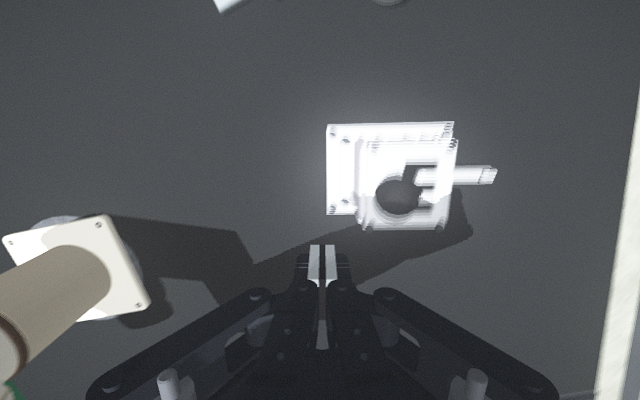

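View pics/top1z.png

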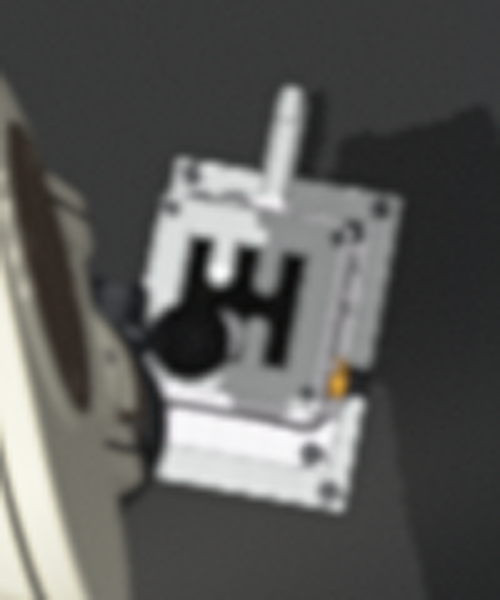

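```bash
python3 - <<'E'
from h import *
s=dict(np.load('pics/wrist1.npz')); W=cloud(s)
sub=W[100:260,310:510].reshape(-1,3); z=sub[:,2]
S=np.array([sel(p) for p in sub])
def st(m,n): print(n,m.sum(),np.nanpercentile(S[m],[2,50,98],axis=0).round(1).tolist(),np.nanmedian(z[m]))
m=(z>124)&(z<131); st(m,'gate'); print(cv2.minAreaRect(sub[m][:,:2].astype(np.float32)),'expected centre',w(0,13))
m=(z>10)&(z<18)&(abs(S[:,0])<140); st(m,'plate')
m=(z>180);st(m,'knob'); print('extent',S[m].min(0),S[m].max(0),'ztop',z[m].max())
# sphere fit
from scipy.optimize import least_squares
P=np.c_[S[m],z[m]]; r=least_squares(lambda q:np.linalg.norm(P-q,axis=1)-21,[-35,24,195],loss='soft_l1'); print(r.x, np.abs(r.fun).mean())
s=dict(np.load('pics/top1.npz'));W=cloud(s)[140:260,230:330].reshape(-1,3); S=np.array([sel(p) for p in W]); z=W[:,2]
m=(z>180)&(S[:,0]>-62)&(S[:,1]<48); st(m,'topknob')
P=np.c_[S[m],z[m]]; r=least_squares(lambda q:np.linalg.norm(P-q,axis=1)-21,[-35,24,195],loss='soft_l1'); print(r.x)
# knob silhouette predicted
for sh in (-.3,-.25,-.2):
    print(sh,158*np.sin(sh),45+158*np.cos(.16)*np.cos(sh), proj(s,[np.r_[w(158*np.sin(sh),24),45+158*np.cos(.16)*np.cos(sh)]])[0], )
# gate model overlay
im=cv2.resize(s['image'][140:260,230:330],None,fx=5,fy=5,interpolation=cv2.INTER_CUBIC)
def line(pts,z,c):
    q=proj(s,[np.r_[w(*p),z] for p in pts]); q=((q-[230,140]+.5)*5).astype(int); cv2.polylines(im,[q.reshape(-1,1,2)],True,c,1)
line([(-50,-36),(50,-36),(50,62),(-50,62)],127,(0,0,255))
for y in(12.6,-12.6): line([(-32,y-7.5),(32,y-7.5),(32,y+7.5),(-32,y+7.5)],127,(0,255,0))
line([(-95,-56),(95,-56),(95,80),(-95,80)],14,(255,0,0))
cv2.imwrite('pics/ov.png',im)
E
```

```text
gate 4235 [[-47.2, -32.6], [9.5, 30.5], [50.7, 63.5]] 126.578992723581
((573.24951171875, 78.8305435180664), (101.03186798095703, 101.00707244873047), 79.4220962524414) expected centre [571.057  78.246]
plate 1801 [[-92.0, -53.6], [-74.9, 55.8], [91.5, 79.7]] 13.466943186902995
knob 2083 [[-103.6, 11.3], [-39.4, 33.2], [-16.6, 45.2]] 214.51311203193038
extent [-105.132    5.721] [-12.051  46.585] ztop 322.04109825808814
[-32.163  25.28  198.239] 24.2979713043146
topknob 520 [[-60.6, -5.1], [-46.8, 18.1], [-17.6, 40.6]] 389.08887954572447
[-41.215  25.2   370.747]
-0.3 -46.69219265249165 194.01521100531482 [266.955 213.26 ]
-0.25 -39.08982556221462 196.13281091045934 [267.493 210.156]
-0.2 -31.389754265619672 197.8726574967741 [268.058 207.029]
```

View pics/ov.png

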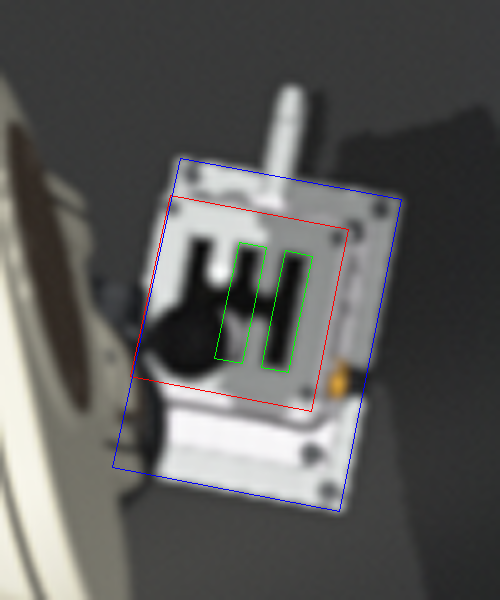

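>>> {"api": "jog_arm", "payload": {"deltas": [{"dp":[0,0,2.5],"roll":0,"hand":-1},{"dp":[0,0,5],"roll":0,"hand":-1},{"dp":[0,0,7.5],"roll":0,"hand":-1},{"dp":[0,0,9.5],"roll":0,"hand":-1},{"dp":[0,0.7,9.5],"roll":0,"hand":-1},{"dp":[0,1.4,9.5],"roll":0,"hand":-1},{"dp":[0,2,9.5],"roll":0,"hand":-1},{"dp":[0,2.5,9.5],"roll":0,"hand":-1}]}}

```text
clock: 2.65
eef_pos: [501.9, 101.3, 184.9]
tcp_rot: [[0.199, 0.98, 0.003], [0.98, -0.199, 0.0], [0.001, 0.003, -1.0]]
ft_force: [-0.4, 0.6, -0.1]
gripper_width: -0.4
```

```bash
sed -i 's/O=np.array(\[568.5,65.5\])/O=np.array([569.5,65.7])/' h.py; python3 - <<'E'
from h import *
plan(-37,24,183)
s=snap('wrist','wrist2'); cv2.imwrite('pics/w2z.png',cv2.resize(s['image'][60:300,240:540],None,fx=2.5,fy=2.5,interpolation=cv2.INTER_CUBIC))
E
```

```text
clk 2.65 tcp [501.878 101.278 184.863] sel [-73.299  21.582] F [-0.383  0.556 -0.106] q [ 0.199  0.273 -0.014  1.281 -0.     1.971]
dp cm [0.251 3.629 0.196] roll -0.0025489173357677863
```

View pics/w2z.png

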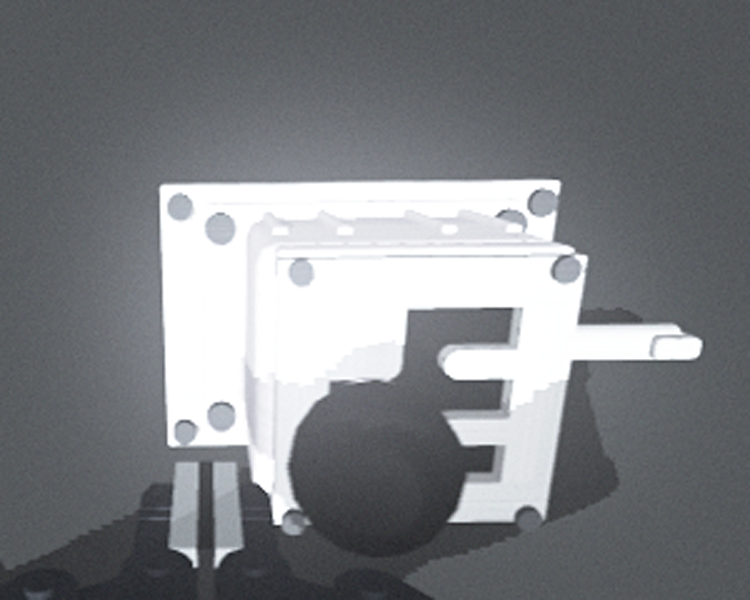

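```bash
cat >> h.py <<'E'
from scipy.optimize import least_squares
def knob(s,box):
    W=cloud(s); v0,v1,u0,u1=box; dark=(s['image'][v0:v1,u0:u1].max(-1)<90).ravel()
    sub=W[v0:v1,u0:u1].reshape(-1,3); m=dark&(sub[:,2]>175)&(sub[:,2]<228); S=np.array([np.r_[sel(p),p[2]] for p in sub[m]])
    a=S.min(0),S.max(0)
    print('n',m.sum(),'pct',np.percentile(S,[1,50,99],axis=0).round(1).tolist())
    r=least_squares(lambda q:np.linalg.norm(S-q,axis=1)-21,[np.median(S[:,0]),np.median(S[:,1]),198],loss='soft_l1')
    print('knob fit',r.x,'res',np.abs(r.fun).mean(),'shift',np.arcsin(r.x[0]/158),'select',-np.arcsin(r.x[1]/158))
E
python3 - <<'E'
from h import *
s=dict(np.load('pics/wrist2.npz'))
knob(s,(205,290,352,430))
W=cloud(s)
for uv in ((320,250),(330,250),(313,250),(322,262)): print(uv,W[uv[1],uv[0]],sel(W[uv[1],uv[0]]))
q=ray(s,[[240+175/2.5,60+463/2.5],[240+240/2.5,60+463/2.5]],185)
print([sel(p) for p in q])
E
```

```text
n 2577 pct [[-51.9, 11.4, 204.4], [-33.8, 27.7, 214.7], [-15.1, 40.1, 218.4]]
knob fit [-32.2    24.792 197.394] res 0.5889160529174376 shift -0.20523754611847916 select -0.15756335808805927
(320, 250) [503.675 113.273 218.027] [-73.897  33.695]
(330, 250) [508.842 111.984 217.603] [-68.577  33.448]
(313, 250) [500.025 113.974 217.936] [-77.613  33.664]
(322, 262) [504.67  113.104 230.465] [-72.888  33.725]
[array([-80.644,  19.828]), array([-63.496,  19.751])]
```

>>> {"api": "jog_arm", "payload": {"deltas": [{"dp":[0.2,0.7,0.2],"roll":0,"hand":-1},{"dp":[0.2,1.4,0.2],"roll":0,"hand":-1},{"dp":[0.2,2.1,0.2],"roll":0,"hand":-1},{"dp":[0.2,2.7,0.2],"roll":0,"hand":-1},{"dp":[0.2,3.2,0.2],"roll":0,"hand":-1},{"dp":[0.2,3.6,0.2],"roll":0,"hand":-1},{"dp":[0.2,3.9,0.2],"roll":0,"hand":-1},{"dp":[0.2,4.1,0.2],"roll":0,"hand":-1}]}}

```text
clock: 3.5
eef_pos: [542.8, 97.0, 186.3]
tcp_rot: [[0.198, 0.98, 0.007], [0.98, -0.198, 0.004], [0.005, 0.006, -1.0]]
ft_force: [-6.0, 3.3, 18.9]
gripper_width: -0.3
```

```bash
python3 - <<'E'
from h import *
plan(-29.6,24,183)
s=snap('wrist','wrist3'); cv2.imwrite('pics/w3z.png',cv2.resize(s['image'][60:300,240:540],None,fx=2.5,fy=2.5,interpolation=cv2.INTER_CUBIC))
E
```

```text
clk 3.5 tcp [542.763  96.968 186.287] sel [-32.365  25.398] F [-6.049  3.288 18.949] q [0.175 0.346 0.092 1.309 0.003 1.945]
dp cm [-0.141  0.275  0.33 ] roll -0.000823171214020979
```

View pics/w3z.png

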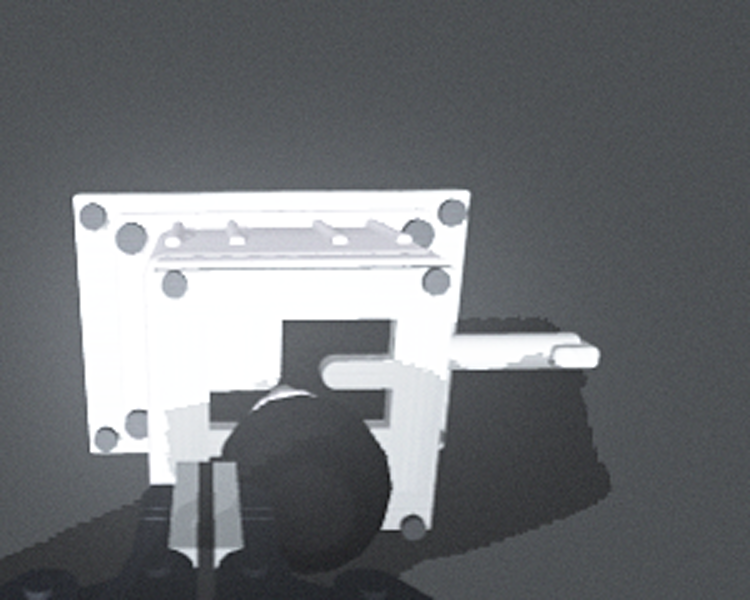

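```bash
python3 - <<'E'
from h import *
s=dict(np.load('pics/wrist2.npz')); W=cloud(s)
t=np.array([501.878,101.278,184.863]); a=np.array([.199,.98]);b=np.array([.98,-.199])
sub=W[220:400,180:460].reshape(-1,3)-t; X=sub[:,:2]@a; Y=sub[:,:2]@b; Z=sub[:,2]
for h in range(0,120,6):
    m=(Z>h)&(Z<h+6)&(abs(X)<40)&(abs(Y)<60)&~((Y>18)&(Z<50))
    if m.sum()>3: print(h,m.sum(),'Y',Y[m].min().round(),Y[m].max().round(),'X',X[m].min().round(),X[m].max().round())
s=dict(np.load('pics/wrist3.npz')); knob(s,(215,292,336,400))
E
```

```text
24 104 Y -11.0 12.0 X 7.0 13.0
30 258 Y -13.0 14.0 X 7.0 13.0
36 302 Y -13.0 14.0 X 7.0 13.0
42 348 Y -13.0 14.0 X 7.0 13.0
48 375 Y -13.0 14.0 X 7.0 13.0
54 483 Y -13.0 14.0 X -10.0 13.0
60 437 Y -21.0 21.0 X -10.0 15.0
66 1394 Y -32.0 33.0 X -11.0 15.0
72 2457 Y -38.0 38.0 X -11.0 15.0
78 3538 Y -42.0 43.0 X -10.0 14.0
84 2570 Y -47.0 46.0 X -9.0 19.0
90 4091 Y -47.0 46.0 X -10.0 19.0
96 4341 Y -44.0 44.0 X -10.0 20.0
102 3374 Y -43.0 42.0 X -1.0 19.0
108 3503 Y -40.0 39.0 X 4.0 20.0
114 2244 Y -21.0 28.0 X 13.0 22.0
n 3150 pct [[-24.0, 13.0, 196.8], [-8.1, 34.5, 217.1], [8.9, 46.5, 225.6]]
knob fit [ -8.777  25.97  200.58 ] res 0.7821831302705237 shift -0.05557973355745484 select -0.1651162586308252
```

```bash
python3 - <<'E'
from h import *
for n,t,R in (('wrist2',[501.878,101.278,184.863],0),('wrist3',[542.763,96.968,186.287],0)):
    s=dict(np.load(f'pics/{n}.npz')); t=np.array(t)
    for h in (0,10,20,30): 
        q=proj(s,[t+[0,0,h], t+[0.199*11,.98*11,h]]); print(n,h,q,(q-[240,60])*2.5)
s=dict(np.load('pics/wrist2.npz'));W=cloud(s)
for v in range(238,264,2): print(v,[ (W[v,u]-[501.9,101.3,184.9]).round(0).tolist() for u in (310,316,328,334,340)])
E
```

```text
wrist2 0 [[321.129 242.656]
 [321.111 227.232]] [[202.823 456.641]
 [202.778 418.08 ]]
wrist2 10 [[321.148 249.839]
 [321.13  233.697]] [[202.871 474.599]
 [202.825 434.243]]
wrist2 20 [[321.17  257.857]
 [321.151 240.931]] [[202.925 494.644]
 [202.878 452.327]]
wrist2 30 [[321.194 266.865]
 [321.175 249.078]] [[202.986 517.162]
 [202.937 472.695]]
wrist3 0 [[321.189 242.671]
 [321.201 227.218]] [[202.971 456.679]
 [203.003 418.044]]
wrist3 10 [[321.264 249.793]
 [321.279 233.616]] [[203.161 474.483]
 [203.198 434.039]]
wrist3 20 [[321.349 257.744]
 [321.367 240.775]] [[203.373 494.361]
 [203.417 451.937]]
wrist3 30 [[321.444 266.678]
 [321.465 248.84 ]] [[203.611 516.695]
 [203.663 472.1  ]]
238 [[-30.0, -73.0, -171.0], [-22.0, -75.0, -172.0], [-7.0, -85.0, -186.0], [1.0, -86.0, -185.0], [11.0, -40.0, -85.0]]
240 [[-33.0, -83.0, -186.0], [-24.0, -85.0, -186.0], [-8.0, -88.0, -186.0], [0.0, -90.0, -186.0], [11.0, -42.0, -85.0]]
242 [[-33.0, -86.0, -186.0], [-25.0, -87.0, -184.0], [-8.0, -90.0, -185.0], [-0.0, -92.0, -185.0], [10.0, -44.0, -85.0]]
244 [[-34.0, -89.0, -186.0], [-26.0, 
[... 323 characters left out ...]
], [-0.0, 12.0, 33.0], [6.0, 11.0, 34.0], [-3.0, -105.0, -185.0], [9.0, -53.0, -84.0]]
252 [[-3.0, 13.0, 36.0], [-0.0, 12.0, 35.0], [6.0, 11.0, 35.0], [9.0, 11.0, 35.0], [8.0, -56.0, -86.0]]
254 [[-3.0, 13.0, 37.0], [-0.0, 12.0, 37.0], [6.0, 11.0, 37.0], [9.0, 11.0, 38.0], [12.0, 6.0, 30.0]]
256 [[-3.0, 13.0, 40.0], [-0.0, 12.0, 40.0], [6.0, 11.0, 40.0], [9.0, 10.0, 38.0], [11.0, 6.0, 32.0]]
258 [[-3.0, 13.0, 41.0], [-0.0, 13.0, 42.0], [6.0, 11.0, 41.0], [9.0, 10.0, 41.0], [11.0, 6.0, 34.0]]
260 [[-3.0, 13.0, 44.0], [-0.0, 12.0, 44.0], [6.0, 11.0, 43.0], [9.0, 10.0, 43.0], [11.0, 6.0, 36.0]]
262 [[-3.0, 12.0, 44.0], [-0.0, 12.0, 45.0], [6.0, 11.0, 45.0], [8.0, 11.0, 45.0], [11.0, 6.0, 38.0]]
```

```bash
python3 - <<'E'
from h import *
s=snap('scene','scene3'); t=bot.get_state()['eef_pos']
im=cv2.resize(s['image'][90:250,250:450],None,fx=4,fy=4,interpolation=cv2.INTER_CUBIC)[:600]
for h,c in((0,(0,0,255)),(26,(0,255,0))):
    q=proj(s,[t+[0,0,h]])[0]; print(h,q); cv2.circle(im,tuple(int(v) for v in (q-[250,90]+.5)*4),4,c,1)
cv2.imwrite('pics/s3z.png',im)
E
```

```text
0 [331.459 177.197]
26 [331.821 168.979]
```

View pics/s3z.png

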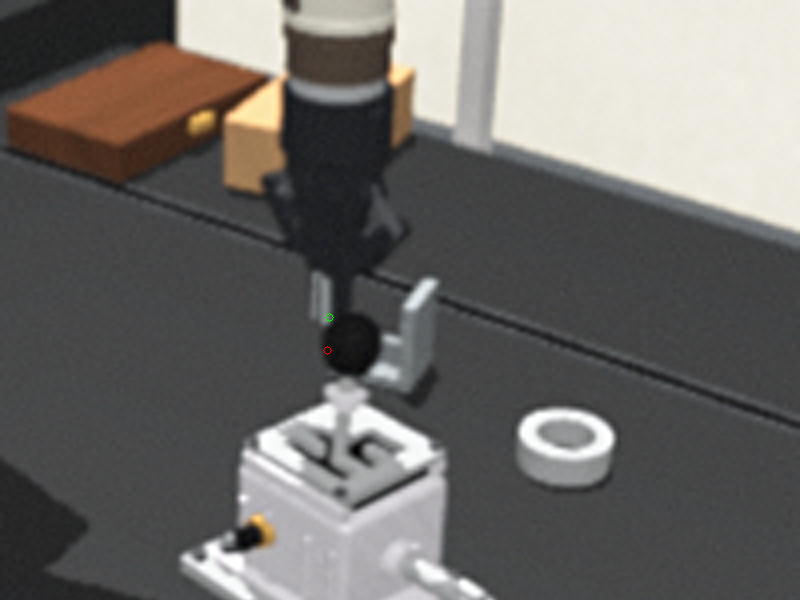

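>>> {"api": "jog_arm", "payload": {"deltas": [{"dp":[-0.1,-1.5,0],"roll":0,"hand":-1},{"dp":[-0.1,-3,0],"roll":0,"hand":-1},{"dp":[-0.1,-3,0.9],"roll":0,"hand":-1},{"dp":[-0.1,-3,1.8],"roll":0,"hand":-1},{"dp":[-0.1,-2.5,1.8],"roll":0,"hand":-1},{"dp":[-0.1,-2,1.8],"roll":0,"hand":-1},{"dp":[-0.1,-1.5,1.8],"roll":0,"hand":-1},{"dp":[-0.1,-1.3,1.8],"roll":0,"hand":-1}]}}

```text
clock: 4.4
eef_pos: [529.0, 96.6, 163.5]
tcp_rot: [[0.199, 0.98, 0.001], [0.98, -0.199, 0.0], [0.0, 0.001, -1.0]]
ft_force: [-0.1, 0.1, 0.3]
gripper_width: 0.4
```

```bash
python3 - <<'E'
from h import *
plan(-29.6,24,164)
s=snap('wrist','wrist4'); cv2.imwrite('pics/w4z.png',cv2.resize(s['image'][60:300,240:540],None,fx=2.5,fy=2.5,interpolation=cv2.INTER_CUBIC)); knob(s,(215,292,336,410))
E
```

```text
clk 4.4 tcp [529.042  96.606 163.503] sel [-45.747  22.344] F [-0.123  0.126  0.326] q [ 0.181  0.337  0.019  1.252 -0.     1.952]
dp cm [ 0.17   1.614 -0.049] roll -0.0025253653685290978
n 3463 pct [[-37.7, 21.8, 194.6], [-17.6, 35.9, 212.9], [-3.3, 46.5, 225.2]]
knob fit [ -9.719  25.884 200.021] res 1.3582219798936144 shift -0.06155213687245868 select -0.16456512231875337
```

View pics/w4z.png

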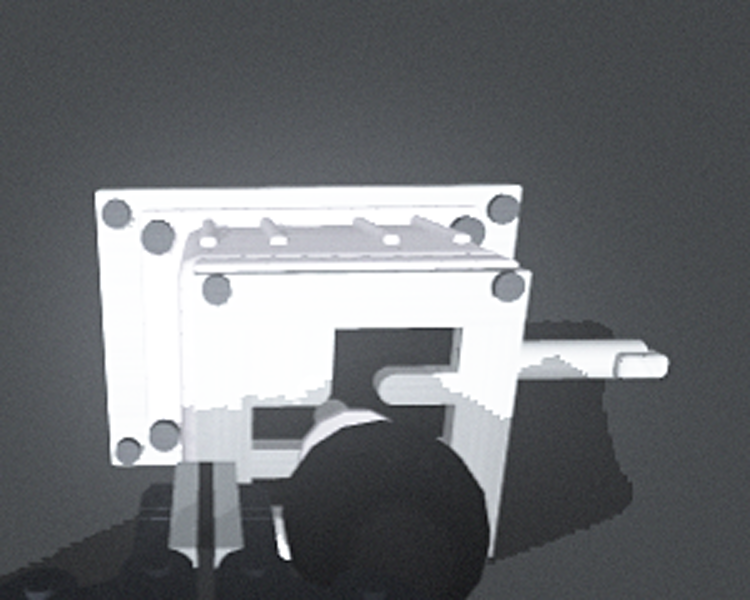

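>>> {"api": "jog_arm", "payload": {"deltas": [{"dp":[0.1,0.2,0],"roll":0,"hand":-1},{"dp":[0.1,0.4,0],"roll":0,"hand":-1},{"dp":[0.1,0.6,0],"roll":0,"hand":-1},{"dp":[0.1,0.7,0],"roll":0,"hand":-1},{"dp":[0.1,0.8,0],"roll":0,"hand":-1},{"dp":[0.1,0.9,0],"roll":0,"hand":-1},{"dp":[0.1,0.95,0],"roll":0,"hand":-1},{"dp":[0.1,1.0,0],"roll":0,"hand":-1}]}}

```text
clock: 5.25
eef_pos: [537.7, 95.9, 163.6]
tcp_rot: [[0.199, 0.98, -0.0], [0.98, -0.199, 0.0], [0.0, -0.0, -1.0]]
ft_force: [-3.8, 1.9, 3.0]
gripper_width: -0.2
```

```bash
python3 - <<'E'
from h import *
plan(-29.6,24,164)
s=snap('wrist','wrist5'); cv2.imwrite('pics/w5z.png',cv2.resize(s['image'][60:300,240:540],None,fx=2.5,fy=2.5,interpolation=cv2.INTER_CUBIC)); knob(s,(232,275,366,410))
s=snap('top','top5'); cv2.imwrite('pics/t5z.png',cv2.resize(s['image'][140:260,230:330],None,fx=5,fy=5,interpolation=cv2.INTER_CUBIC))
E
```

```text
clk 5.25 tcp [537.696  95.924 163.569] sel [-37.128  23.377] F [-3.777  1.919  2.974] q [0.176 0.354 0.043 1.26  0.    1.947]
dp cm [ 0.064  0.753 -0.043] roll -0.0018841289545017403
n 1826 pct [[-15.8, 34.4, 195.8], [-6.0, 42.1, 213.1], [5.8, 46.9, 219.3]]
knob fit [ -4.359  25.866 201.134] res 0.44457021340402314 shift -0.027593496935201498 select -0.16444771990281057
```

View pics/w5z.png

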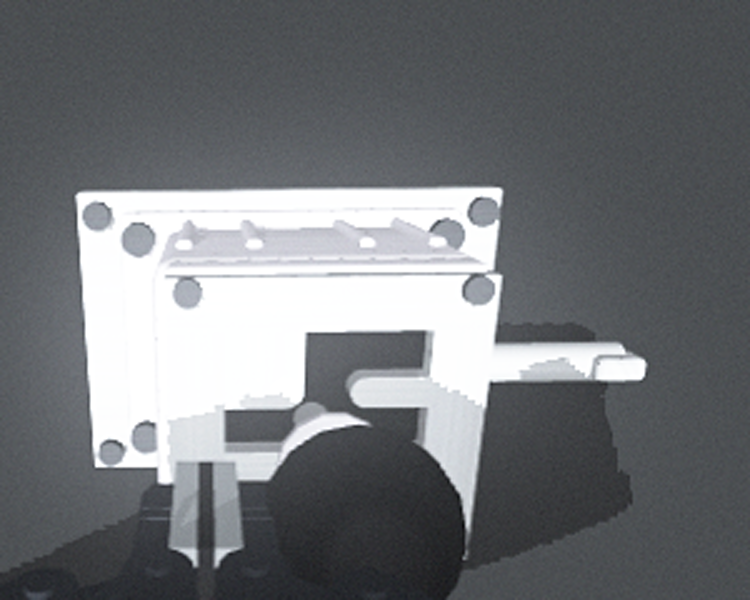

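View pics/t5z.png

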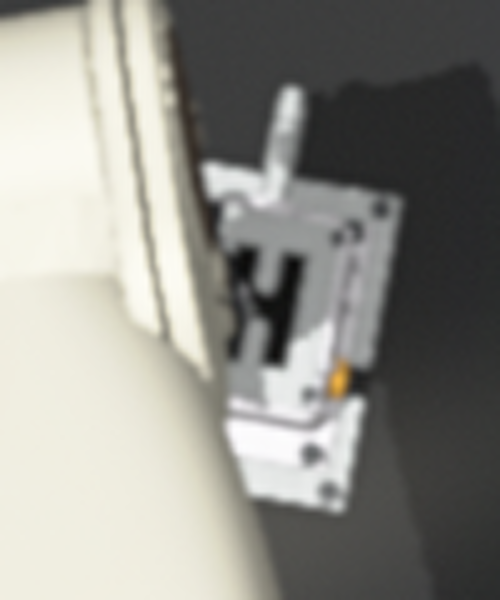

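>>> {"api": "jog_arm", "payload": {"deltas": [{"dp":[0,0.1,0],"roll":0,"hand":-1},{"dp":[0,0.2,0],"roll":0,"hand":-1},{"dp":[0,0.3,0],"roll":0,"hand":-1},{"dp":[0,0.4,0],"roll":0,"hand":-1},{"dp":[0,0.45,0],"roll":0,"hand":-1},{"dp":[0,0.45,0],"roll":0,"hand":-1},{"dp":[0,-0.5,0],"roll":0,"hand":-1},{"dp":[0,-2,0],"roll":0,"hand":-1}]}}

```text
clock: 6.15
eef_pos: [519.1, 99.4, 163.2]
tcp_rot: [[0.2, 0.98, 0.002], [0.98, -0.2, -0.001], [-0.0, 0.002, -1.0]]
ft_force: [-0.6, 0.4, -0.3]
gripper_width: -0.1
```

```bash
python3 - <<'E'
from h import *
plan(-60,70,164)
s=snap('wrist','wrist6'); cv2.imwrite('pics/w6z.png',cv2.resize(s['image'][60:300,240:540],None,fx=2.5,fy=2.5,interpolation=cv2.INTER_CUBIC)); knob(s,(232,275,378,430))
E
```

```text
clk 6.15 tcp [519.078  99.374 163.159] sel [-56.061  23.098] F [-0.589  0.377 -0.313] q [ 0.19   0.319 -0.009  1.242 -0.001  1.962]
dp cm [ 4.689 -0.408 -0.087] roll -0.0029850674918967535
n 1567 pct [[-20.2, 26.2, 189.4], [-12.2, 38.5, 207.7], [-2.8, 46.3, 218.0]]
knob fit [  0.692  25.909 201.509] res 0.4043504743527025 shift 0.004379875496053078 select -0.16472495431460155
```

View pics/w6z.png

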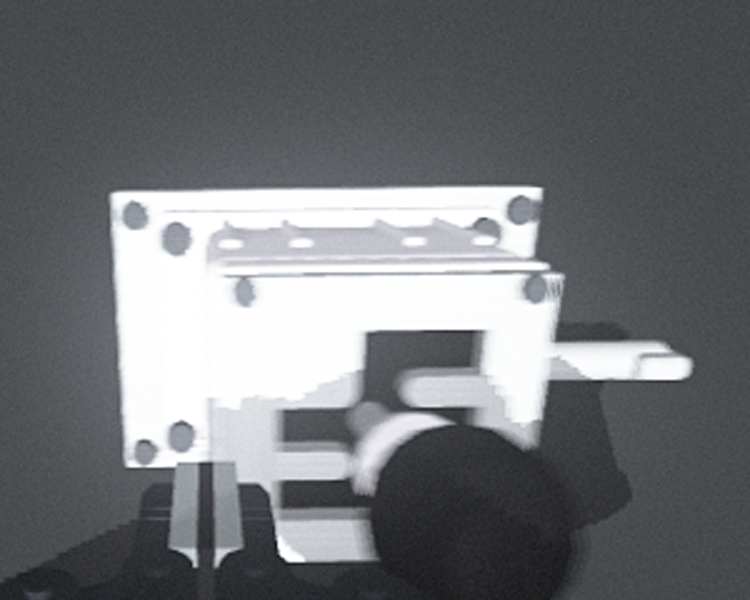

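>>> {"api": "jog_arm", "payload": {"deltas": [{"dp":[2,0,0],"roll":0,"hand":-1},{"dp":[4,0,0],"roll":0,"hand":-1},{"dp":[5.5,0.5,0],"roll":0,"hand":-1},{"dp":[5.5,2,0],"roll":0,"hand":-1},{"dp":[5.5,4,0],"roll":0,"hand":-1},{"dp":[5.2,5.6,0],"roll":0,"hand":-1},{"dp":[4.6,5.6,0],"roll":0,"hand":-1},{"dp":[4.2,5.6,0],"roll":0,"hand":-1}]}}

```text
clock: 7.0
eef_pos: [581.3, 129.1, 163.1]
tcp_rot: [[0.199, 0.98, -0.0], [0.98, -0.199, -0.001], [-0.001, -0.0, -1.0]]
ft_force: [-0.3, 0.6, 0.4]
gripper_width: 0.3
```

```bash
python3 - <<'E'
from h import *
plan(0,7,164)
s=snap('wrist','wrist7'); cv2.imwrite('pics/w7z.png',cv2.resize(s['image'][20:260,200:500],None,fx=2.5,fy=2.5,interpolation=cv2.INTER_CUBIC)); knob(s,(160,240,280,365))
E
```

```text
clk 7.0 tcp [581.339 129.09  163.065] sel [-0.861 64.48 ] F [-0.288  0.57   0.408] q [ 0.219  0.452  0.19   1.309 -0.001  1.99 ]
dp cm [-5.748  0.101 -0.09 ] roll -0.0026696486564832256Traceback (most recent call last):
  File "<stdin>", line 3, in <module>
  File "h.py", line 35, in knob
    a=S.min(0),S.max(0)
      ~~~~~^^^
    return umr_minimum(a, axis, None, out, keepdims, initial, where)
ValueError: zero-size array to reduction operation minimum which has no identity
```

View pics/w7z.png

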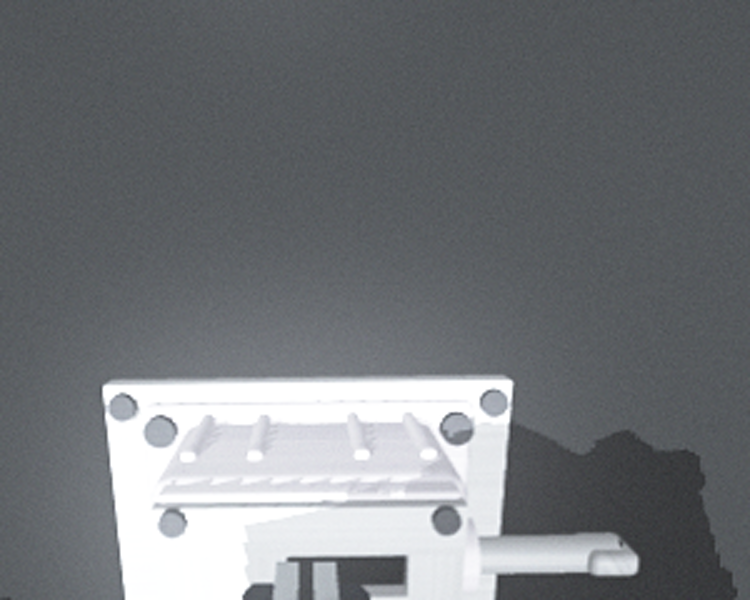

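>>> {"api": "jog_arm", "payload": {"deltas": [{"dp":[-0.5,0.1,0],"roll":0,"hand":-1},{"dp":[-1,0.1,0],"roll":0,"hand":-1},{"dp":[-1.5,0.1,0],"roll":0,"hand":-1},{"dp":[-2,0.1,0],"roll":0,"hand":-1},{"dp":[-2.5,0.1,0],"roll":0,"hand":-1},{"dp":[-3,0.1,0],"roll":0,"hand":-1},{"dp":[-3.5,0.1,0],"roll":0,"hand":-1},{"dp":[-4,0.1,0],"roll":0,"hand":-1}]}}

```text
clock: 7.85
eef_pos: [574.4, 89.9, 163.4]
tcp_rot: [[0.199, 0.98, -0.0], [0.98, -0.199, -0.0], [-0.0, -0.0, -1.0]]
ft_force: [0.5, 2.9, 1.4]
gripper_width: 0.3
```

```bash
python3 - <<'E'
from h import *
plan(0,7,164)
s=snap('scene','scene8'); cv2.imwrite('pics/s8z.png',cv2.resize(s['image'][90:250,250:450],None,fx=4,fy=4,interpolation=cv2.INTER_CUBIC)[:600])
E
```

```text
clk 7.85 tcp [574.356  89.917 163.45 ] sel [-0.002 24.699] F [0.546 2.894 1.369] q [ 0.155  0.423  0.147  1.294 -0.     1.926]
dp cm [-1.77   0.004 -0.055] roll -0.0021091873667788974
```

View pics/s8z.png

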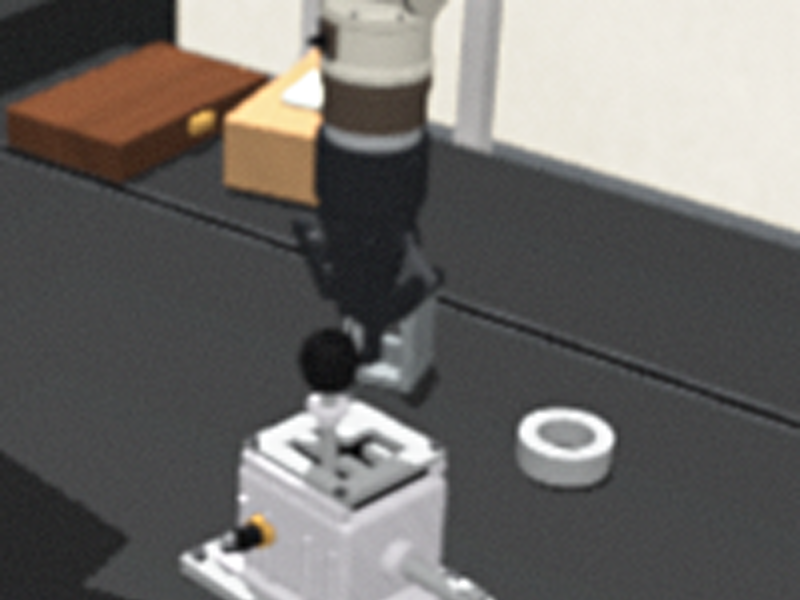

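>>> {"api": "jog_arm", "payload": {"deltas": [{"dp":[-0.4,0,0],"roll":0,"hand":-1},{"dp":[-0.8,0,0],"roll":0,"hand":-1},{"dp":[-1.1,0,0],"roll":0,"hand":-1},{"dp":[-1.4,0,0],"roll":0,"hand":-1},{"dp":[-1.6,0,0],"roll":0,"hand":-1},{"dp":[-1.7,0,0],"roll":0,"hand":-1},{"dp":[-1.8,0,0],"roll":0,"hand":-1},{"dp":[-1.8,0,0],"roll":0,"hand":-1}]}}

```text
clock: 8.7
eef_pos: [570.8, 72.7, 163.4]
tcp_rot: [[0.199, 0.98, -0.0], [0.98, -0.199, -0.0], [-0.0, -0.0, -1.0]]
ft_force: [0.7, 1.5, 0.8]
gripper_width: -0.3
```

```bash
python3 - <<'E'
from h import *
plan(0,5,164)
E
```

```text
clk 8.7 tcp [570.826  72.669 163.419] sel [-0.071  7.094] F [0.731 1.512 0.795] q [ 0.127  0.412  0.129  1.288 -0.     1.898]
dp cm [-0.209  0.008 -0.058] roll -0.0020974401445896795
```

>>> {"api": "jog_arm", "payload": {"deltas": [{"dp":[-0.1,0,0],"roll":0,"hand":-1},{"dp":[-0.15,0,0],"roll":0,"hand":-1},{"dp":[-0.2,0,0],"roll":0,"hand":-1},{"dp":[-0.25,0,0],"roll":0,"hand":-1},{"dp":[-0.3,0,0],"roll":0,"hand":-1},{"dp":[-0.35,0,0],"roll":0,"hand":-1},{"dp":[-0.4,0,0],"roll":0,"hand":-1},{"dp":[-0.4,0,0],"roll":0,"hand":-1}]}}

```text
clock: 9.5
eef_pos: [570.5, 70.8, 163.5]
tcp_rot: [[0.197, 0.98, 0.001], [0.98, -0.197, 0.004], [0.004, -0.0, -1.0]]
ft_force: [2.4, 7.6, 0.0]
gripper_width: 0.6
```

```bash
python3 - <<'E'
from h import *
plan(0,5,164)
s=snap('top','top9'); cv2.imwrite('pics/t9z.png',cv2.resize(s['image'][140:260,230:330],None,fx=5,fy=5,interpolation=cv2.INTER_CUBIC))
s=snap('scene','scene9'); cv2.imwrite('pics/s9z.png',cv2.resize(s['image'][90:250,250:450],None,fx=4,fy=4,interpolation=cv2.INTER_CUBIC)[:600])
knob(s,(168,188,312,340))
E
```

```text
clk 9.5 tcp [570.451  70.779 163.516] sel [-0.067  5.166] F [2.36  7.649 0.049] q [0.121 0.409 0.125 1.286 0.003 1.891]
dp cm [-0.016  0.007 -0.048] roll -0.0006790036376993491
n 234 pct [[-12.9, -44.5, 192.7], [9.1, -26.9, 211.2], [20.9, 12.4, 225.9]]
knob fit [  0.15  -20.679 203.243] res 3.2579354737729287 shift 0.0009514662390026727 select 0.131256760884577
```

View pics/t9z.png

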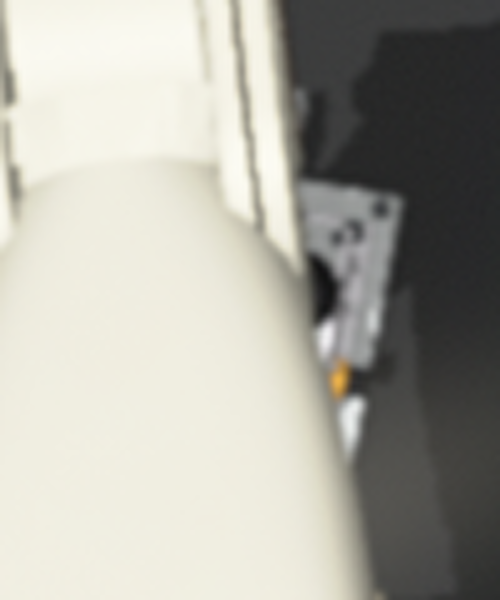

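View pics/s9z.png

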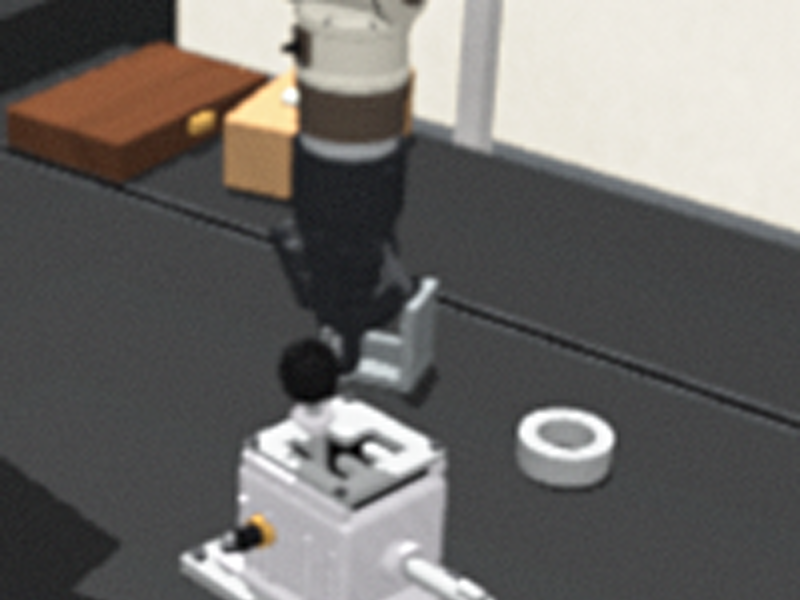

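>>> {"api": "jog_arm", "payload": {"deltas": [{"dp":[1.5,0,0],"roll":0,"hand":-1},{"dp":[2.5,1,0],"roll":0,"hand":-1},{"dp":[2.7,3,0],"roll":0,"hand":-1},{"dp":[2.7,5,0],"roll":0,"hand":-1},{"dp":[2,6.2,0],"roll":0,"hand":-1},{"dp":[0,6.2,0],"roll":0,"hand":-1},{"dp":[-1.8,6.2,0],"roll":0,"hand":-1},{"dp":[-2.8,6.2,0],"roll":0,"hand":-1}]}}

```text
clock: 10.4
eef_pos: [623.9, 26.8, 163.4]
tcp_rot: [[0.201, 0.98, -0.002], [0.98, -0.201, -0.001], [-0.001, -0.001, -1.0]]
ft_force: [-0.6, -0.3, 0.4]
gripper_width: -0.7
```

```bash
python3 - <<'E'
from h import *
plan(-14,-25,164)
s=snap('wrist','wrist10'); cv2.imwrite('pics/w10z.png',cv2.resize(s['image'][60:300,140:440],None,fx=2.5,fy=2.5,interpolation=cv2.INTER_CUBIC))
s=snap('scene','scene10'); cv2.imwrite('pics/s10z.png',cv2.resize(s['image'][90:250,250:450],None,fx=4,fy=4,interpolation=cv2.INTER_CUBIC)[:600])
E
```

```text
clk 10.4 tcp [623.891  26.761 163.356] sel [ 60.988 -27.479] F [-0.611 -0.272  0.375] q [ 0.043  0.512  0.287  1.347 -0.001  1.816]
dp cm [ 0.218 -7.5   -0.054] roll -0.003974246844722806
```

View pics/w10z.png

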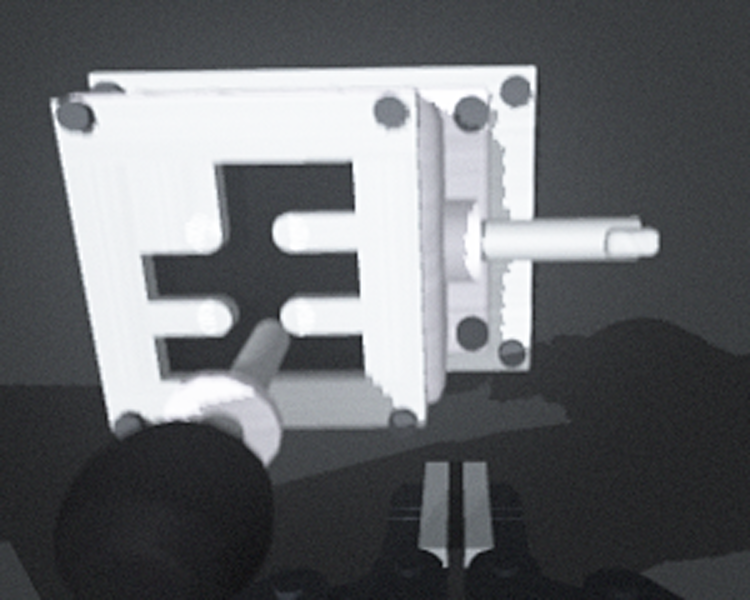

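View pics/s10z.png

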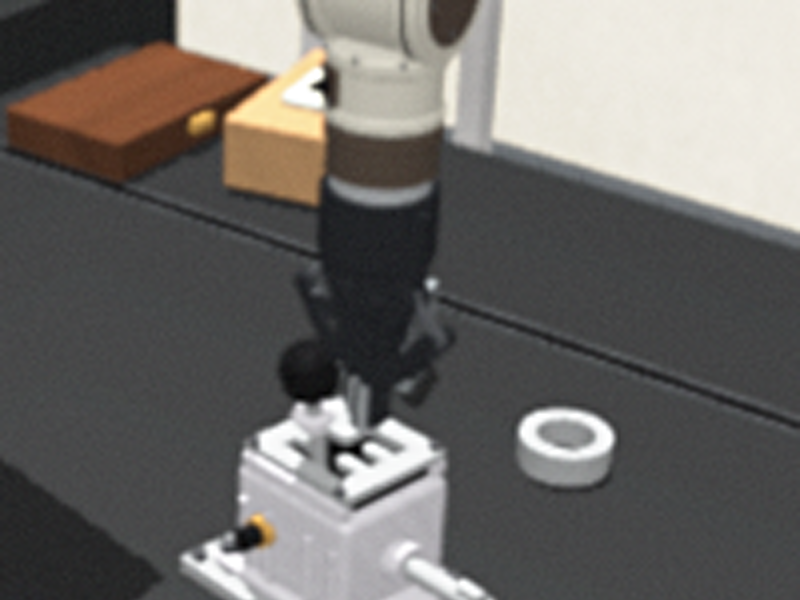

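>>> {"api": "jog_arm", "payload": {"deltas": [{"dp":[0.2,-1,0],"roll":0,"hand":-1},{"dp":[0.2,-2,0],"roll":0,"hand":-1},{"dp":[0.2,-2.6,0],"roll":0,"hand":-1},{"dp":[0.2,-3.2,0],"roll":0,"hand":-1},{"dp":[0.2,-3.8,0.1],"roll":0,"hand":-1},{"dp":[0.2,-4.4,0.1],"roll":0,"hand":-1},{"dp":[0.2,-4.9,0.2],"roll":0,"hand":-1},{"dp":[0.2,-5.4,0.2],"roll":0,"hand":-1}]}}

```text
clock: 11.3
eef_pos: [572.6, 42.0, 161.6]
tcp_rot: [[0.199, 0.98, 0.0], [0.98, -0.199, 0.0], [0.0, 0.0, -1.0]]
ft_force: [2.9, -1.5, 1.9]
gripper_width: -0.1
```

```bash
python3 - <<'E'
from h import *
plan(-14,-25,159)
s=snap('wrist','wrist11'); cv2.imwrite('pics/w11z.png',cv2.resize(s['image'][60:300,140:440],None,fx=2.5,fy=2.5,interpolation=cv2.INTER_CUBIC))
E
```

```text
clk 11.3 tcp [572.559  41.962 161.605] sel [  7.669 -22.672] F [ 2.93  -1.547  1.889] q [0.073 0.41  0.121 1.281 0.    1.844]
dp cm [-0.237 -2.167  0.259] roll -0.002004914802412383
```

View pics/w11z.png

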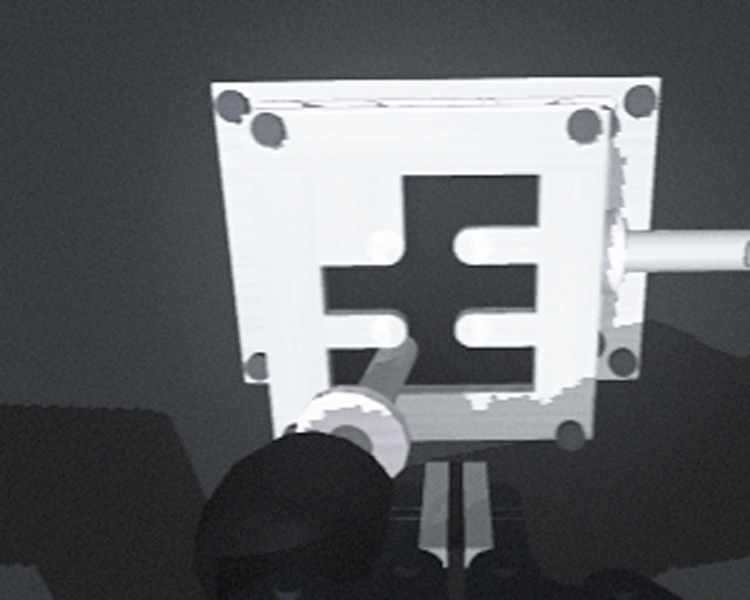

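Moving rearward in the 3‑4 leg (shank at about (400,350), now behind the neutral crossing). Continue to the stop.

>>> {"api": "jog_arm", "payload": {"deltas": [{"dp":[-0.1,-0.5,0.05],"roll":0,"hand":-1},{"dp":[-0.2,-0.9,0.1],"roll":0,"hand":-1},{"dp":[-0.2,-1.2,0.15],"roll":0,"hand":-1},{"dp":[-0.2,-1.5,0.2],"roll":0,"hand":-1},{"dp":[-0.2,-1.7,0.2],"roll":0,"hand":-1},{"dp":[-0.2,-1.9,0.2],"roll":0,"hand":-1},{"dp":[-0.2,-2.0,0.2],"roll":0,"hand":-1},{"dp":[-0.2,-2.1,0.2],"roll":0,"hand":-1}]}}

```text
clock: 12.15
eef_pos: [552.5, 43.9, 159.1]
tcp_rot: [[0.199, 0.98, 0.001], [0.98, -0.199, -0.0], [-0.0, 0.001, -1.0]]
ft_force: [7.9, 0.7, -4.2]
gripper_width: -0.3
```

```bash
python3 - <<'E'
from h import *
plan(-14,-25,159)
s=snap('wrist','wrist12'); cv2.imwrite('pics/w12z.png',cv2.resize(s['image'][60:300,140:440],None,fx=2.5,fy=2.5,interpolation=cv2.INTER_CUBIC))
E
```

```text
clk 12.15 tcp [552.534  43.937 159.088] sel [-12.353 -24.675] F [ 7.926  0.729 -4.187] q [ 0.08   0.372  0.057  1.255 -0.     1.85 ]
dp cm [-0.033 -0.165  0.009] roll -0.0020935529097407812
```

View pics/w12z.png

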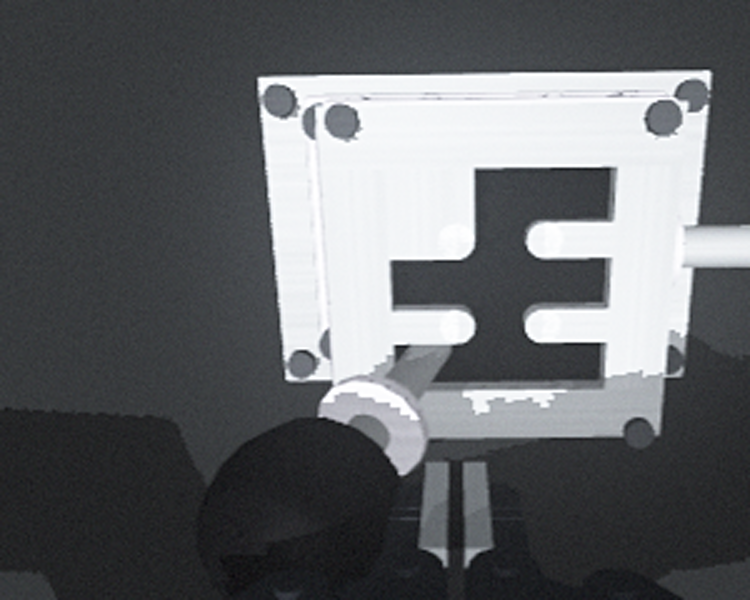

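>>> {"api": "jog_arm", "payload": {"deltas": [{"dp":[0,-0.1,0],"roll":0,"hand":-1},{"dp":[0,-0.15,0],"roll":0,"hand":-1},{"dp":[0,-0.2,0],"roll":0,"hand":-1},{"dp":[0,-0.25,0],"roll":0,"hand":-1},{"dp":[0,-0.3,0],"roll":0,"hand":-1},{"dp":[0,-0.3,0],"roll":0,"hand":-1},{"dp":[0,-0.3,0],"roll":0,"hand":-1},{"dp":[0,-0.3,0],"roll":0,"hand":-1}]}}

```text
clock: 13.0
eef_pos: [551.9, 44.1, 159.2]
tcp_rot: [[0.199, 0.98, 0.005], [0.98, -0.199, -0.001], [0.0, 0.005, -1.0]]
ft_force: [12.4, 0.4, -5.6]
gripper_width: 0.2
```

```bash
python3 - <<'E'
from h import *
plan(-14,-25,159)
E
```

```text
clk 13.0 tcp [551.907  44.079 159.207] sel [-12.996 -24.659] F [12.409  0.436 -5.61 ] q [ 0.081  0.367  0.05   1.249 -0.001  1.852]
dp cm [-0.034 -0.1    0.02 ] roll -0.0025510604303766726
```

>>> {"api": "jog_arm", "payload": {"deltas": [{"dp":[0,-0.1,0],"roll":0,"hand":-1},{"dp":[0,-0.2,0],"roll":0,"hand":-1},{"dp":[0,-0.3,0],"roll":0,"hand":-1},{"dp":[0,-0.3,0],"roll":0,"hand":-1},{"dp":[0,-0.3,0],"roll":0,"hand":-1},{"dp":[0,-0.3,0],"roll":0,"hand":-1},{"dp":[0,-0.3,0],"roll":0,"hand":-1},{"dp":[0,-0.3,0],"roll":0,"hand":-1}]}}

```text
clock: 13.8
eef_pos: [551.4, 44.2, 159.4]
tcp_rot: [[0.2, 0.98, 0.01], [0.98, -0.2, -0.002], [0.0, 0.01, -1.0]]
ft_force: [16.4, -1.7, -9.8]
gripper_width: -0.1
```

```bash
python3 - <<'E'
from h import *
plan(30,-25,159)
E
```

```text
clk 13.8 tcp [551.362  44.208 159.383] sel [-13.556 -24.64 ] F [16.414 -1.687 -9.809] q [ 0.082  0.362  0.044  1.243 -0.003  1.853]
dp cm [-0.023  4.355  0.082] roll -0.003078483091233375
```

>>> {"api": "jog_arm", "payload": {"deltas": [{"dp":[0,0.6,0],"roll":0,"hand":-1},{"dp":[0,1.5,0],"roll":0,"hand":-1},{"dp":[0,3,0],"roll":0,"hand":-1},{"dp":[0,5,0],"roll":0,"hand":-1},{"dp":[0,7,0],"roll":0,"hand":-1},{"dp":[0,7,-3],"roll":0,"hand":-1},{"dp":[0,7,-7],"roll":0,"hand":-1},{"dp":[0,7,-11],"roll":0,"hand":-1}]}}

```text
clock: 14.6
eef_pos: [612.7, 30.8, 269.2]
tcp_rot: [[0.199, 0.98, -0.006], [0.98, -0.199, -0.001], [-0.002, -0.006, -1.0]]
ft_force: [0.9, -0.3, 0.7]
gripper_width: -0.1
```

>>> {"api": "jog_arm", "payload": {"deltas": [{"dp":[-4,-1,0],"roll":0,"hand":-1},{"dp":[-8,-2,0],"roll":0,"hand":-1},{"dp":[-12,-4,0],"roll":0,"hand":-1},{"dp":[-14,-6,0],"roll":0,"hand":-1},{"dp":[-14,-8,0],"roll":0,"hand":-1},{"dp":[-14,-10,0],"roll":0,"hand":-1},{"dp":[-14,-10,0],"roll":0,"hand":-1},{"dp":[-14,-10,0],"roll":0,"hand":-1}]}}

```text
clock: 15.4
eef_pos: [488.2, -86.1, 269.5]
tcp_rot: [[0.199, 0.98, -0.001], [0.98, -0.199, -0.0], [-0.0, -0.001, -1.0]]
ft_force: [-0.3, 0.0, -0.1]
gripper_width: 0.0
```

```bash
python3 - <<'E'
from h import *
plan(0,0,200)
s=snap('wrist','wrist14'); cv2.imwrite('pics/w14z.png',s['image'])
s=snap('top','top14'); cv2.imwrite('pics/t14z.png',cv2.resize(s['image'][140:260,230:330],None,fx=5,fy=5,interpolation=cv2.INTER_CUBIC))
cv2.imwrite('pics/t14.png',s['image'])
for sh in (0,-.2,-.25,-.3): print(sh,(proj(s,[np.r_[w(158*np.sin(sh),-158*np.sin(.16)*np.cos(sh)),45+158*np.cos(.16)*np.cos(sh)]])[0]-[230,140]+.5)*5)
E
```

```text
clk 15.4 tcp [488.245 -86.143 269.53 ] sel [ -49.799 -164.86 ] F [-0.281  0.011 -0.062] q [-0.175  0.215  0.13   1.486 -0.     1.596]
dp cm [16.498  4.951  6.945] roll -0.002088304273672348
0 [302.176 291.651]
-0.2 [288.924 354.172]
-0.25 [285.481 369.72 ]
-0.3 [282.011 385.116]
```

View pics/w14z.png

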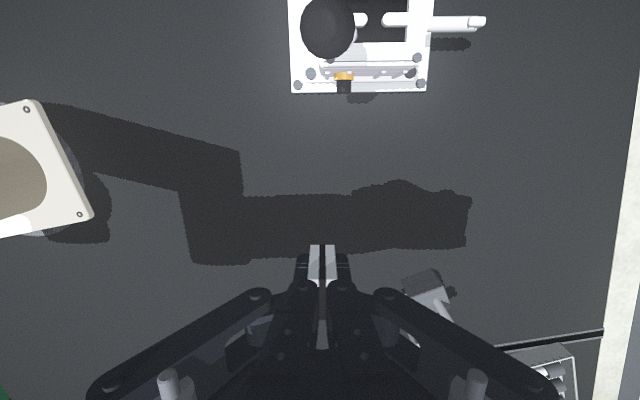

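View pics/t14z.png

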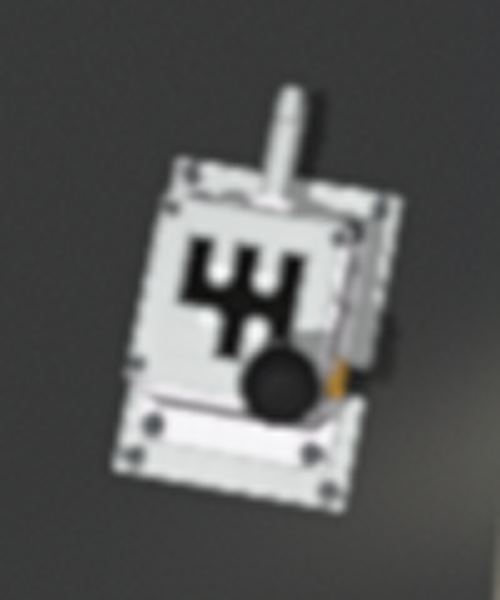

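```bash
python3 - <<'E'
from h import *
s=dict(np.load('pics/top14.npz')); knob(s,(200,235,270,300))
s2=dict(np.load('pics/wrist14.npz')); knob(s2,(2,60,298,356))
a=dict(np.load('pics/top0.npz'))['image']
for n,(v0,v1,u0,u1) in dict(ring=(170,215,170,215),angle=(235,285,150,200),ind=(165,215,405,455)).items():
    d,r=cv2.phaseCorrelate(cv2.cvtColor(a[v0:v1,u0:u1],6).astype(np.float32),cv2.cvtColor(s['image'][v0:v1,u0:u1],6).astype(np.float32)); print(n,np.array(d),r)
c=snap('scene','scene14'); cv2.imwrite('pics/s14z.png',cv2.resize(c['image'][140:280,270:420],None,fx=4,fy=4,interpolation=cv2.INTER_CUBIC))
E
```

```text
n 197 pct [[-65.5, -42.4, 198.2], [-48.7, -25.4, 209.7], [-29.6, -7.2, 216.8]]
knob fit [-47.649 -22.542 194.138] res 0.9692320776831561 shift -0.3063428364611489 select 0.14316072834451216
n 2412 pct [[-63.6, -42.6, 194.7], [-45.3, -26.6, 209.5], [-26.2, -11.0, 214.8]]
knob fit [-45.639 -22.559 193.553] res 0.5777277012149613 shift -0.2930319583647257 select 0.1432675627447318
ring [0.997 1.023] 0.7139327833387586
angle [-0.016  0.027] 0.8567349292755126
ind [-0.13   0.125] 0.6354094686508178
```

View pics/s14z.png

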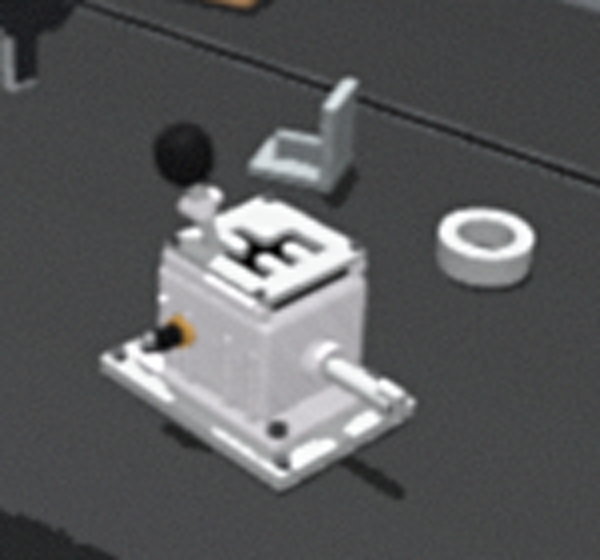

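```bash
python3 -c "
from h import *
print(bot.job_done())"
```

```text
the job is handed in; nothing more can be done
None
```

The lever is home in fourth, and I handed the job in at about 15.5 s. It stood in second at a shift of about -0.21. I pushed the knob with the shut fingertips only: forward to neutral, across to the 3-4 leg, then rearward until the stop took about 16 N. I then withdrew the tool to the right of the selector, about 160 mm away and clear of everything.

**Last checks**
- **Knob position:** fits put it at x -46 to -48, y -23, z 194 mm, against an expected -47, -24, 194. The top picture matches the predicted spot for shift -0.30 to within a pixel.
- **Forces:** the wrist readings at the end of each move never went above about 20 N.
- **Bystanders:** the angle plate and indicator are unmoved. Image correlation gave the setting ring a 1-pixel shift. The scene camera puts the ring within a pixel of its starting place and the arm stayed far from it, so I take the shift as noise.

**What disagreed**
- **Finger length:** the pictures showed the shut fingers ending about 26 mm above the reported TCP. My first push therefore bore on the knob's upper shoulder, with about 19 N upward on the tool. I backed off, lowered the tool about 20 mm and carried on at the knob's widest part.
- **Select angle:** the fits gave about 0.143 against 0.16. That is about 2 mm at the knob, within the calibration and my estimate of the selector's origin.
- **Lock-out ring:** I never touched it, and the last scene picture shows nothing amiss, but I did not measure its lift.

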